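# Find the full instrument case by lifting one end of each

## Task

One of the two closed metal instrument cases is full and the other empty, and they look alike. First lift one end of the left case a centimetre or so, its other end staying on the worktop, to feel its weight, and set it down and let go; then do the same with the right case. Then lay the heavy one gently flat in the shallow metal tray between them, and leave the light one standing where it is.

Things in the scene. Friction and masses are not known exactly. Their poses are not given: they have to be found in the camera images.
- case_left: shut plain pale aluminium case at the robot's left (y > 0), 150 mm long (x, pointing away from the robot), 52 wide (y), 50 high; origin: centre of its underside, z up. Grip it across the width anywhere, lid stays shut. Weight at mid-length. One case is full, 0.56-0.77 kg, one empty, 0.19-0.25 kg, at random. A grip holds it stiffly: to lift one end, turn the gripper along about the lower edge of the other end
- case_right: the same case at the robot's right (y < 0), 150 x 52 x 50 mm, origin: centre of its underside, x along its length, z up. Held 45 mm from the middle with that end lifted 10 mm, the other end just resting, it bears on the hand with 0.6 to 1 of its weight: over 3.3 N full, under 2.5 N empty. Closing fingers may press it down a few N, which shifts the reading: lift both alike and compare (2 N apart or more)
- tray: shallow open tray of plain steel, fixed to the worktop between the two cases: 220 mm long, 130 mm wide, rim 18 mm high, walls and floor 4 mm thick (inside 212 x 122 mm, inner floor 4 mm above the worktop). Origin: centre of its underside; x along its length, y across its width, z up. A case fits in it only lengthwise
Not all that is in view belongs to the job. Leave any turquoise or yellow look-alike of the case_right alone.

How it is judged:
On the way, in this order (a step that is already met when the one before it is completed fails the run):
1. one end of the left case is lifted (tilted by 2 degrees or more), the other end staying down (within about 1 cm) (angle between case_left's own z axis and vertical above 0.035 rad and height (world z) of case_left below 0.016 m), for 0.2 s.
2. the left case stands flat again, let go (angle between case_left's own z axis and vertical below 0.03 rad and height (world z) of case_left below 0.006 m and contact force between case_left and the fingers below 0.1 N), for 0.1 s.
3. one end of the right case is lifted (tilted by 2 degrees or more), the other end staying down (within about 1 cm) (angle between case_right's own z axis and vertical above 0.035 rad and height (world z) of case_right below 0.016 m), for 0.2 s.
4. the right case stands flat again, let go (angle between case_right's own z axis and vertical below 0.03 rad and height (world z) of case_right below 0.006 m and contact force between case_right and the fingers below 0.1 N), for 0.1 s.
At the end, for the whole second after the job is handed in: the full case lies flat in the tray, its whole weight on the tray (more than 4 N, which the empty one cannot give), its centre within 55 mm of the tray's centre and tilted less than 6 degrees; the empty case stands flat within 30 mm of where it was at the start; both at rest (((horizontal distance between case_left and tray below 0.055 m and z of case_left in the frame of tray below 0.012 m and angle between each of case_left, case_right's own z axis and vertical below 0.1 rad and contact force between case_left and tray above 4 N and linear speed of each of case_left, case_right below 0.02 m/s and distance of case_right from where it was at the start of the episode below 0.03 m) or (horizontal distance between case_right and tray below 0.055 m and z of case_right in the frame of tray below 0.012 m and angle between each of case_right, case_left's own z axis and vertical below 0.1 rad and contact force between case_right and tray above 4 N and linear speed of each of case_right, case_left below 0.02 m/s and distance of case_left from where it was at the start of the episode below 0.03 m))); the robot touches nothing.
It fails at once if a case is pressed hard on the tray (more than 60 N) (contact force between any of case_left, case_right and tray above 60 N).
It fails at once if a case is let fall (it moves faster than 0.6 m/s and the fingers do not hold it) ((linear speed of case_left above 0.6 m/s and contact force between case_left and the fingers below 0.2 N) or (linear speed of case_right above 0.6 m/s and contact force between case_right and the fingers below 0.2 N)).
It also fails if it takes over 64 s, if anything falls off the work surface, if the arm or the gripper's body presses on something with over 40 N, if the wrist force passes 120 N, or if a joint passes its speed limit or range.

## Robot

A 7-joint arm with a two-finger parallel gripper is mounted at the origin on a cart in front of the work surface, level with it; the furniture and walls round the work are solid. World frame = base frame: x ahead of the robot, y to its left, z up, the work surface at z = 0. Lengths are in m, angles in rad, forces in N, time in s.
With the tool pointing down it reaches from about 0.425 to 0.925 m from the base axis. Payload 6.8 kg.
Tool frame: the origin (TCP) lies at the very end of the fingers, on their centre line; the grasp point (between the pads) lies 19 mm behind it; z points along the fingers, y is the line along which they close (so a half turn about z gives the same grasp; the last joint's range is limited). The gripper opens to 85 mm and grips with 20 to 120 N. Pads are 22 mm wide; open, the fingers measure 114 mm over their backs; the gripper's body (76 mm by 85 mm) begins 54 mm behind the grasp point. The pads swing forward as they close: fully open they stand 13 mm farther back than shut.
Start: joints at [1.207, 0.477, 0.022, 1.555, -0.011, 1.109, -0.083], TCP at [0.171, -0.653, 0.202] pointing down, gripper open.
Joint ranges: [-2.96, 2.96], [-0.34, 2.1], [-1.41, 1.46], [0.24, 2.44], [-1.37, 4.51], [0.17, 1.92], [-2.96, 2.96]. Speed limits (rad/s): [2.39, 2.39, 3.14, 3.14, 3.14, 3.14, 3.14].

## Interface

Orientations are given as a rotation vector (axis times angle).
In Python, from bench import r gives the robot as it stands.
- The arm moves only by the tool play_rows, never from a script. Its argument "targets" is text: rows parted by semicolons, each of 5 numbers parted by spaces: the closure, from -1 (fully open) to 1 (shut), then the shift along the tool's x, y, z in m, then the turn about the tool's z in rad. In form: gripper dx dy dz spin; .... A call has 1 to 8 rows; each row is the pose to reach, as a shift and turn from the pose commanded when the call began, along the tool's axes at that moment; what a row does not reach only later rows make up. A row lasts 1/12 s, in which the tool goes at most 41.7 mm and 7.16 degrees, less where a joint would pass 70% of its speed; a pose out of reach is approached as far as the arm can. A call with a gripper value outside its range is refused whole. The fingers move at their own pace and stop on an object; "squeeze" is the grip in N (left out, the last holds). Time passes only in rows, so rows that repeat a pose let the fingers close. It gives the time, the measured TCP pose, the force, the opening and the grip force at its end, in the units of the state.
- r.get_obs(): the state, without advancing time (a new reading comes with each control period).
- r.grab_frame(name): name is "side" or "top" or "wrist"; returns the picture (384x512x3 uint8, red, green, blue); there is no depth.
- r.camera_info(name): a dict with "fov_y" (degrees; the focal length in pixels is half the picture's height over the tangent of half this angle, whatever the lens; pixels are square), "cx", "cy" (the principal point, pixels), "position" and "rotation" of the camera in the world. Camera axes: x right, y down, z forward; pixel columns grow to the right and rows downward; lengths in m; the calibration is good to about 2 mm. A picture is of the moment at which its call begins: read the wrist's pose just before it. camera_info takes no time and is no camera call; for the wrist camera it gives the pose at the moment of the call.
- r.hand_in(): hands the job in; it is judged then, once.
The state is a dict: "clock": time; "joints": joint angles; "qvel": joint speeds; "tau": joint torques, N m; "tcp_pos": TCP position; "orientation": TCP orientation; "contact_force": force on the tool from outside, world axes, zero at the start; "moment": the same for the moment, N m; "grip_width": finger opening in m; "gripper_force": force on a finger pad.
Only numpy, scipy, OpenCV 4.12 (cv2) and the standard library are available. Lean on these libraries where they do the work, as an engineer would, in place of code of your own. Each camera call takes 0.05 s, during which the arm holds its last target. There are 200 camera calls.

## Working session

There is one attempt and no reset: what is moved stays moved. The work goes in short steps, Python scripts to look and compute and a tool call to move; the robot and the scene stay as the last step left them, time stands still between calls to the robot, and variables do not carry over. Pictures are saved under pics/ and viewed, at most 10 in all, crops included, and the job is handed in when it is done.

Besides the shell and the picture viewer there is one more tool, called after "Call:" as name(argument=value, ...) on one line, values as JSON. play_rows: Moves the arm, as the interface text tells. Its arguments: {"type":"object","properties":{"targets":{"type":"string"},"squeeze":{"type":"number"}},"required":["targets"]}

```bash
mkdir -p pics
python3 - <<'E'
from bench import r
import cv2,numpy as np
o=r.get_obs()
for k in("clock","joints","tcp_pos","orientation","contact_force","grip_width"):print(k,np.round(o[k],4))
ims=[]
for n in("top","side"):
    i=r.camera_info(n);print(n,i)
    im=r.grab_frame(n)[:,:,::-1];cv2.imwrite(f"pics/{n}0.png",im)
E
```

```text
clock 0.0
joints [ 1.2069  0.4778  0.0223  1.5564 -0.0115  1.1093 -0.0831]
tcp_pos [ 0.1706 -0.6524  0.2012]
orientation [-3.1141e+00 -4.0050e-01  6.0000e-04]
contact_force [-0.7063 -0.2038 -0.3342]
grip_width 0.0857
top {'fov_y': 49.07822011729136, 'cx': 251.180584175933, 'cy': 187.30863141437314, 'position': array([ 0.32939533, -0.02747632,  1.39477865]), 'rotation': array([-2.1395728 ,  2.17077104, -0.1523144 ])}
side {'fov_y': 46.781647958212105, 'cx': 257.58980726772717, 'cy': 193.8075449530013, 'position': array([0.34619241, 0.86722747, 0.88190154]), 'rotation': array([-0.28048654,  2.81153897, -1.22811787])}
```

View pics/top0.png

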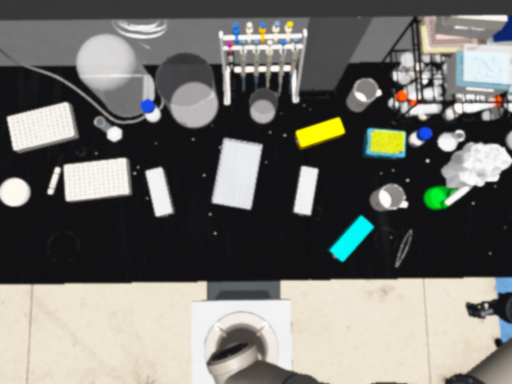

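View pics/side0.png

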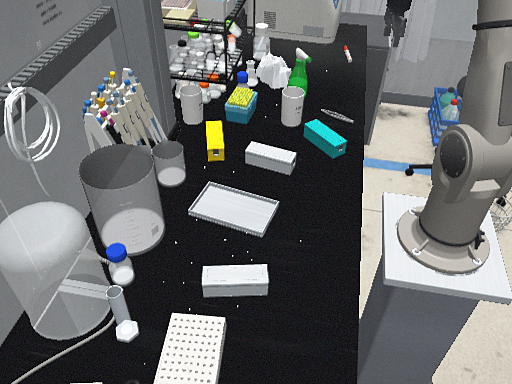

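The top view shows the left case at (159,191), the tray at (238,173) and the right case at (306,190). The yellow (320,133) and turquoise (352,238) look-alikes are clear of them. Next I measure by mask.

```bash
cat > h.py <<'E'
from bench import r
import cv2,numpy as np
from scipy.spatial.transform import Rotation as R
def ray(info,uv,z,H=384):
    f=H/2/np.tan(np.radians(info["fov_y"])/2)
    uv=np.atleast_2d(uv).astype(float)
    d=np.c_[(uv[:,0]-info["cx"])/f,(uv[:,1]-info["cy"])/f,np.ones(len(uv))]
    d=R.from_rotvec(info["rotation"]).apply(d);p=np.array(info["position"])
    return (p+d*((z-p[2])/d[:,2])[:,None])[:,:2]
def rects(im,thr,amin,lo=None):
    g=cv2.cvtColor(im,cv2.COLOR_BGR2GRAY);s=cv2.cvtColor(im,cv2.COLOR_BGR2HSV)[:,:,1]
    m=((g>thr)&(s<60)).astype(np.uint8)
    cs,_=cv2.findContours(m,cv2.RETR_EXTERNAL,cv2.CHAIN_APPROX_NONE)
    return [c for c in cs if cv2.contourArea(c)>amin]
def state():
    o=r.get_obs();print("t",round(float(o["clock"]),2),"tcp",np.round(o["tcp_pos"],4),"F",np.round(o["contact_force"],2),"w",round(float(o["grip_width"]),4))
    A=R.from_rotvec(o["orientation"]).as_matrix();print(np.round(A,3).tolist())
    return o,A
E
python3 - <<'E'
from h import *
i=r.camera_info("top");im=cv2.imread("pics/top0.png")
print(np.round(R.from_rotvec(i["rotation"]).as_matrix(),3).tolist())
for t in(120,215):
  for c in rects(im,t,300):
    (u,v),wh,a=cv2.minAreaRect(c)
    if 130<u<330 and 150<v<220:
      z=.018 if min(wh)>30 else .05
      b=ray(i,cv2.boxPoints(((u,v),wh,a)),z)
      e=np.array([b[1]-b[0],b[2]-b[1]]);L=np.linalg.norm(e,axis=1);l=e[L.argmax()]
      l=l*np.sign(l[0]);print(t,(round(u),round(v)),np.round(b.mean(0),3),np.round(L,3),"yaw",round(np.arctan2(l[1],l[0]),3))
o,A=state()
E
```

```text
[[-0.015, -0.991, 0.134], [-1.0, 0.014, -0.008], [0.006, -0.134, -0.991]]
120 (159, 191) [0.502 0.26 ] [0.06  0.156] yaw 0.242
120 (306, 190) [ 0.499 -0.214] [0.158 0.058] yaw -0.193
120 (236, 173) [0.564 0.01 ] [0.224 0.138] yaw -0.176
215 (159, 191) [0.503 0.26 ] [0.051 0.148] yaw 0.235
215 (306, 190) [ 0.499 -0.214] [0.148 0.05 ] yaw -0.203
215 (237, 174) [0.561 0.008] [0.209 0.122] yaw -0.18
t 0.1 tcp [ 0.1706 -0.6525  0.2013] F [-0.77  0.62 -0.36] w 0.0855
[[0.967, 0.253, -0.001], [0.253, -0.967, 0.002], [-0.0, -0.002, -1.0]]
```

```bash
cat >> h.py <<'E'
def to(*pts):
    o,A=state()
    for x,y,z,yaw in pts:
        d=A.T@(np.array([x,y,z])-o["tcp_pos"])
        y0=np.arctan2(A[1,0],A[0,0]); s=-(yaw-y0); s=(s+np.pi/2)%np.pi-np.pi/2
        print("delta",np.round(d,4),"spin",round(s,4))
def along(c,yaw,s,n=0):return c[0]+s*np.cos(yaw)-n*np.sin(yaw),c[1]+s*np.sin(yaw)+n*np.cos(yaw)
E
python3 - <<'E'
from h import *
p=along((.503,.26),.238,-.05)
print(p)
to((.43,-.32,.2,.238),(.5,.05,.2,.238),(*p,.2,.238))
E
```

```text
(np.float64(0.45440942814436774), np.float64(0.24821202618162735))
t 0.1 tcp [ 0.1706 -0.6525  0.2013] F [-0.77  0.62 -0.36] w 0.0855
[[0.967, 0.253, -0.001], [0.253, -0.967, 0.002], [-0.0, -0.002, -1.0]]
delta [ 0.3351 -0.256   0.0017] spin 0.0178
delta [ 0.4964 -0.5963  0.0022] spin 0.0178
delta [ 0.5025 -0.7996  0.0026] spin 0.0178
```

Call:
play_rows(targets="-1 0.335 -0.256 0 0.018;-1 0.335 -0.256 0 0.018;-1 0.335 -0.256 0 0.018;-1 0.335 -0.256 0 0.018;-1 0.335 -0.256 0 0.018;-1 0.335 -0.256 0 0.018;-1 0.335 -0.256 0 0.018;-1 0.335 -0.256 0 0.018", squeeze=20)

```text
clock: 0.77
tcp_pos: [0.3764, -0.3883, 0.202]
orientation: [-3.119, -0.372, 0.001]
contact_force: [0.4, -0.5, -0.3]
grip_width: 0.0853
gripper_force: 0.0
```

Call:
play_rows(targets="-1 0.2 -0.37 0 0;-1 0.2 -0.37 0 0;-1 0.2 -0.37 0 0;-1 0.2 -0.37 0 0;-1 0.2 -0.37 0 0;-1 0.2 -0.37 0 0;-1 0.2 -0.37 0 0;-1 0.2 -0.37 0 0")

```text
clock: 1.43
tcp_pos: [0.4606, -0.066, 0.2022]
orientation: [3.119, 0.372, -0.0]
contact_force: [1.8, -0.1, -0.4]
grip_width: 0.0852
gripper_force: 0.0
```

```bash
python3 -c "
from h import *
to((.454,.248,.2,.238))"
```

```text
t 1.43 tcp [ 0.4606 -0.066   0.2022] F [ 1.77 -0.14 -0.37] w 0.0852
[[0.972, 0.235, -0.0], [0.235, -0.972, -0.0], [-0.0, 0.0, -1.0]]
delta [ 0.0675 -0.3067  0.0021] spin -0.0004
```

Call:
play_rows(targets="-1 0.06 -0.28 0 0;-1 0.06 -0.28 0 0;-1 0.06 -0.28 0 0;-1 0.06 -0.28 0 0;-1 0.06 -0.28 0 0;-1 0.06 -0.28 0 0;-1 0.06 -0.28 0 0;-1 0.06 -0.28 0 0")

```text
clock: 2.1
tcp_pos: [0.4514, 0.2269, 0.2027]
orientation: [-3.112, -0.388, -0.001]
contact_force: [0.5, 0.4, 0.5]
grip_width: 0.0853
gripper_force: 0.0
```

```bash
python3 -c "
from h import *
i=r.camera_info('wrist');im=r.grab_frame('wrist')[:,:,::-1].copy();cv2.imwrite('pics/w1.png',im);print(i)
to((.454,.248,.2,.238))
for t in (150,215):
  for c in rects(im,t,1500):
    q=cv2.minAreaRect(c);b=ray(i,cv2.boxPoints(q),.05);print(t,np.round(q[0]),np.round(b,3).tolist(),np.round(b.mean(0),3))"
```

```text
{'fov_y': 70.32822190032107, 'cx': 255.21651327137985, 'cy': 191.40199136683145, 'position': array([0.51570453, 0.24307624, 0.37341876]), 'rotation': array([ 2.31124795, -1.79674536, -0.24194027])}
t 2.15 tcp [0.4519 0.2228 0.2022] F [ 0.18 -0.43  0.  ] w 0.0854
[[0.97, 0.243, -0.001], [0.243, -0.97, 0.002], [-0.0, -0.002, -1.0]]
delta [ 0.0082 -0.0239  0.0022] spin 0.0073
150 [ 81. 366.] [[0.114, 0.459], [0.17, 0.386], [0.099, 0.355], [0.038, 0.431]] [0.105 0.408]
150 [238. 122.] [[0.569, 0.303], [0.581, 0.254], [0.437, 0.216], [0.423, 0.272]] [0.503 0.261]
150 [448. 122.] [[0.474, 0.107], [0.669, 0.07], [0.648, -0.04], [0.44, -0.02]] [0.558 0.029]
150 [81. 52.] [[0.565, 0.53], [0.606, 0.367], [0.503, 0.35], [0.458, 0.529]] [0.533 0.444]
215 [238. 122.] [[0.569, 0.303], [0.581, 0.254], [0.437, 0.216], [0.423, 0.272]] [0.503 0.261]
215 [443. 122.] [[0.475, 0.107], [0.664, 0.07], [0.645, -0.029], [0.444, -0.007]] [0.557 0.035]
215 [81. 52.] [[0.565, 0.53], [0.606, 0.367], [0.504, 0.351], [0.459, 0.529]] [0.534 0.444]
```

View pics/w1.png

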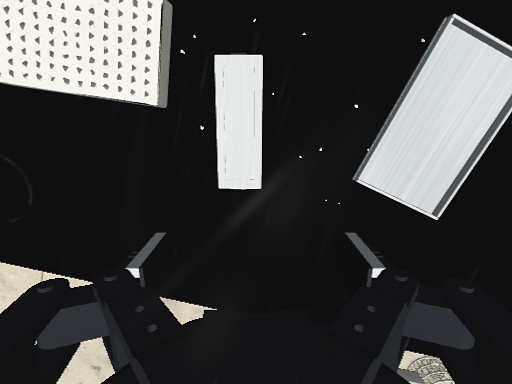

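Wrist view: the left case is at (238,122), centred at (.503,.261), which agrees with the top view. Rows can't pitch the tool, so I'll grip a small patch at the very end. The case can then pivot in the pads.

```bash
python3 -c "
from h import *
p=along((.503,.261),.236,-.078)
to((*p,.033,.236))"
```

```text
t 2.15 tcp [0.4519 0.2228 0.2022] F [ 0.18 -0.43  0.  ] w 0.0854
[[0.97, 0.243, -0.001], [0.243, -0.97, 0.002], [-0.0, -0.002, -1.0]]
delta [-0.0191 -0.025   0.1692] spin 0.0093
```

Call:
play_rows(targets="-1 -0.019 -0.025 0 0.009;-1 -0.019 -0.025 0.03 0.009;-1 -0.019 -0.025 0.06 0.009;-1 -0.019 -0.025 0.09 0.009;-1 -0.019 -0.025 0.11 0.009;-1 -0.019 -0.025 0.12 0.009;-1 -0.019 -0.025 0.12 0.009;-1 -0.019 -0.025 0.12 0.009")

```text
clock: 2.82
tcp_pos: [0.4291, 0.2376, 0.0824]
orientation: [3.121, 0.357, -0.001]
contact_force: [0.7, 0.1, 0.4]
grip_width: 0.0858
gripper_force: 0.0
```

```bash
python3 -c "
from h import *
p=along((.503,.261),.236,-.078)
to((*p,.033,.236))"
```

```text
t 2.82 tcp [0.4291 0.2376 0.0824] F [0.71 0.14 0.44] w 0.0858
[[0.974, 0.226, -0.0], [0.226, -0.974, -0.0], [-0.0, 0.0, -1.0]]
delta [-0.0007 -0.0055  0.0494] spin -0.0081
```

Call:
play_rows(targets="-1 0 -0.005 0.02 -0.005;-1 0 -0.005 0.035 -0.005;-1 0 -0.005 0.049 -0.005;-1 0 -0.005 0.049 -0.005;-1 0 -0.005 0.049 -0.005;-0.1 0 -0.005 0.049 -0.005;0.1 0 -0.005 0.049 -0.005;0.2 0 -0.005 0.049 -0.005")

```text
clock: 3.48
tcp_pos: [0.4285, 0.2434, 0.0343]
orientation: [-3.12, -0.366, -0.003]
contact_force: [0.8, 0.0, 0.5]
grip_width: 0.0516
gripper_force: 0.0
```

Call:
play_rows(targets="0.2 0 0 0 0;0.2 0 0 0 0;0.2 0 0 0 0;0.2 0 0 0 0")

```text
clock: 3.82
tcp_pos: [0.4278, 0.243, 0.0333]
orientation: [-3.12, -0.366, -0.0]
contact_force: [-0.6, -0.3, 1.0]
grip_width: 0.0343
gripper_force: 0.0
```

```bash
python3 -c "
from h import *
p=along((.503,.261),.236,-.078)
to((*p,.033,.236))"
```

```text
t 3.82 tcp [0.4278 0.243  0.0333] F [-0.6  -0.27  1.03] w 0.0343
[[0.973, 0.232, 0.0], [0.232, -0.973, 0.0], [0.0, -0.0, -1.0]]
delta [-0.0006  0.0001  0.0003] spin -0.0023
```

```bash
python3 -c "
from h import *
im=r.grab_frame('wrist')[:,:,::-1]
s=r.grab_frame('side')[:,:,::-1][220:340,150:310];s=cv2.resize(s,(512,384))
cv2.imwrite('pics/w2.png',cv2.resize(np.hstack([im,s]),(800,300)))"
```

```text
(no output)
```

View pics/w2.png

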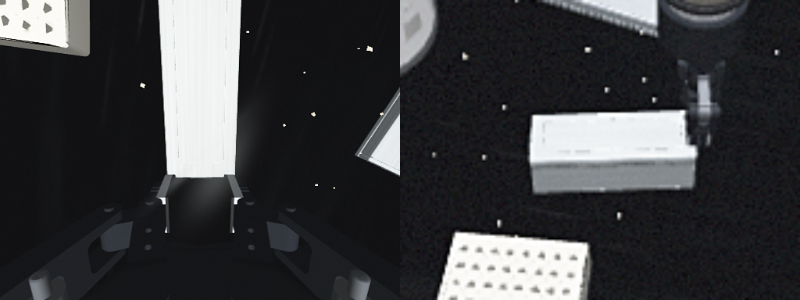

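The fingers closed just short of the case's end face, at about (165–240,178). I'll open, go 10 mm forward and close again.

Call:
play_rows(targets="-1 0 0 0 0;-1 0 0 0 0;-1 0 0 0 0;-1 0.006 0 0 0;-1 0.01 0 0 0;-1 0.01 0 0 0;0.1 0.01 0 0 0;0.2 0.01 0 0 0")

```text
clock: 4.58
tcp_pos: [0.4374, 0.2454, 0.0331]
orientation: [3.12, 0.366, -0.0]
contact_force: [0.1, -0.4, 0.4]
grip_width: 0.0639
gripper_force: 0.0
```

Call:
play_rows(targets="0.3 0 0 0 0;0.3 0 0 0 0;0.3 0 0 0 0;0.3 0 0 0 0;0.3 0 0 0 0;0.3 0 0 0 0")

```text
clock: 5.08
tcp_pos: [0.4374, 0.2453, 0.0332]
orientation: [3.12, 0.366, -0.0]
contact_force: [0.2, 0.1, 0.0]
grip_width: 0.0298
gripper_force: 0.0
```

```bash
python3 -c "
from h import *
im=r.grab_frame('wrist')[:,:,::-1][150:350,100:400]
s=r.grab_frame('side')[:,:,::-1][220:310,180:300];
cv2.imwrite('pics/w3.png',np.hstack([cv2.resize(im,(400,300)),cv2.resize(s,(400,300))]))
i=r.camera_info('wrist');
g=r.grab_frame('wrist')[:,:,::-1]
for c in rects(g,215,3000):
  c=c[:,0];b=c[(c[:,0]>180)&(c[:,0]<330)];print(len(b),b[:,1].max(),ray(i,[[255,b[:,1].max()]],.05) if len(b) else '')
"
```

```text
696 241 [[0.43088943 0.24446472]]Traceback (most recent call last):
  File "<string>", line 9, in <module>
    c=c[:,0];b=c[(c[:,0]>180)&(c[:,0]<330)];print(len(b),b[:,1].max(),ray(i,[[255,b[:,1].max()]],.05) if len(b) else '')
                                                         ~~~~~~~~~~^^
    return umr_maximum(a, axis, None, out, keepdims, initial, where)
ValueError: zero-size array to reduction operation maximum which has no identity
```

View pics/w3.png

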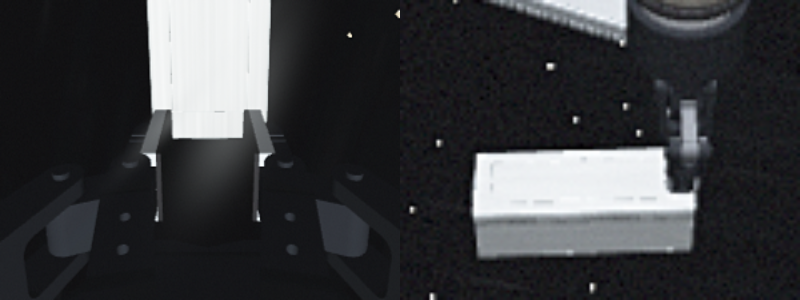

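The fingers are passing over the lid, hiding its corners, so the tips sit above 50 mm. I'll open, go back 8 mm, drop 13 mm and close again.

Call:
play_rows(targets="-1 0 0 -0.01 0;-1 0 0 -0.01 0;-1 0 0 -0.01 0;-1 -0.008 0 -0.01 0;-1 -0.008 0 0 0;-1 -0.008 0 0.008 0;-1 -0.008 0 0.013 0;-1 -0.008 0 0.013 0")

```text
clock: 5.9
tcp_pos: [0.4285, 0.2428, 0.0185]
orientation: [3.119, 0.367, -0.004]
contact_force: [-0.4, -1.2, -0.5]
grip_width: 0.0857
gripper_force: 0.0
```

Call:
play_rows(targets="-0.1 0 0 0 0;0 0 0 0 0;0.1 0 0 0 0;0.1 0 0 0 0;0.1 0 0 0 0;0.1 0 0 0 0;0.1 0 0 0 0")

```text
clock: 6.48
tcp_pos: [0.4297, 0.2435, 0.0203]
orientation: [-3.12, -0.366, -0.0]
contact_force: [0.2, -0.4, -0.1]
grip_width: 0.0383
gripper_force: 0.0
```

```bash
python3 -c "
from h import *
s=r.grab_frame('side')[:,:,::-1][210:310,180:313];
w=r.grab_frame('wrist')[:,:,::-1][150:350,120:387]
cv2.imwrite('pics/s4.png',np.hstack([cv2.resize(w,(400,300)),cv2.resize(s,(400,300),interpolation=cv2.INTER_CUBIC)]))
"
```

```text
(no output)
```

View pics/s4.png

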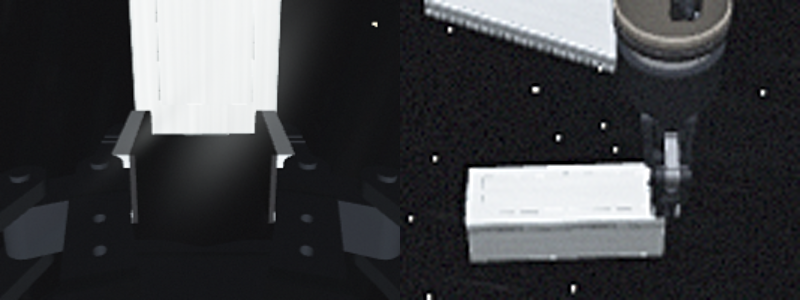

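The fingers still hide the lid corners, and the case hasn't moved. I'll go forward 10 mm at this lower height and close.

Call:
play_rows(targets="-1 0 0 0 0;-1 0 0 0 0;-1 0 0 0 0;-1 0.006 0 0 0;-1 0.01 0 0 0;-1 0.01 0 0 0;-0.1 0.01 0 0 0;0.1 0.01 0 0 0")

```text
clock: 7.25
tcp_pos: [0.4393, 0.2458, 0.0201]
orientation: [3.12, 0.366, -0.0]
contact_force: [-1.0, -1.0, -0.2]
grip_width: 0.0638
gripper_force: 0.0
```

Call:
play_rows(targets="0.1 0 0 0 0;0.1 0 0 0 0;0.1 0 0 0 0;0.1 0 0 0 0;0.1 0 0 0 0")

```text
clock: 7.67
tcp_pos: [0.4393, 0.2458, 0.0202]
orientation: [3.12, 0.366, 0.0]
contact_force: [0.6, -0.6, -0.7]
grip_width: 0.0382
gripper_force: 0.0
```

Call:
play_rows(targets="-1 0 0 0 0;-1 0 0 0 0;-1 0 0 0 0;-1 0 0 0.005 0;-1 0 0 0.01 0;-1 0 0 0.01 0;-0.1 0 0 0.01 0;0 0 0 0.01 0")

```text
clock: 8.33
tcp_pos: [0.4392, 0.2458, 0.01]
orientation: [3.12, 0.367, -0.001]
contact_force: [0.5, -0.6, 0.5]
grip_width: 0.0641
gripper_force: 0.0
```

Call:
play_rows(targets="0.1 0 0 0 0;0.1 0 0 0 0;0.1 0 0 0 0;0.1 0 0 0 0;0.1 0 0 0 0")

```text
clock: 8.75
tcp_pos: [0.4394, 0.2458, 0.0104]
orientation: [3.12, 0.366, 0.0]
contact_force: [-0.1, -0.4, 3.1]
grip_width: 0.0515
gripper_force: 21.4
```

Gripped: width 51.5 mm, 21 N. Now lift slowly.

Call:
play_rows(targets="0.1 0 0 -0.0015 0;0.1 0 0 -0.003 0;0.1 0 0 -0.0045 0;0.1 0 0 -0.006 0;0.1 0 0 -0.0075 0;0.1 0 0 -0.009 0;0.1 0 0 -0.01 0;0.1 0 0 -0.01 0")

```text
clock: 9.42
tcp_pos: [0.4395, 0.2459, 0.0204]
orientation: [-3.12, -0.366, -0.001]
contact_force: [0.5, -0.6, -3.0]
grip_width: 0.0515
gripper_force: 21.3
```

```bash
python3 -c "
from h import *
o,A=state();print(np.round(o['moment'],3),o['gripper_force'])
s=r.grab_frame('side')[:,:,::-1][210:310,180:313]
cv2.imwrite('pics/s5.png',cv2.resize(s,(800,600),interpolation=cv2.INTER_CUBIC))
state()"
```

```text
t 9.42 tcp [0.4395 0.2459 0.0204] F [ 0.47 -0.64 -3.03] w 0.0515
[[0.973, 0.232, 0.0], [0.232, -0.973, 0.0], [0.0, -0.0, -1.0]]
[-0.049  0.148 -0.042] 21.26322627067566
t 9.47 tcp [0.4394 0.2458 0.0203] F [ 0.69  0.06 -2.3 ] w 0.0514
[[0.973, 0.232, 0.0], [0.232, -0.973, 0.0], [0.0, -0.0, -1.0]]
```

View pics/s5.png

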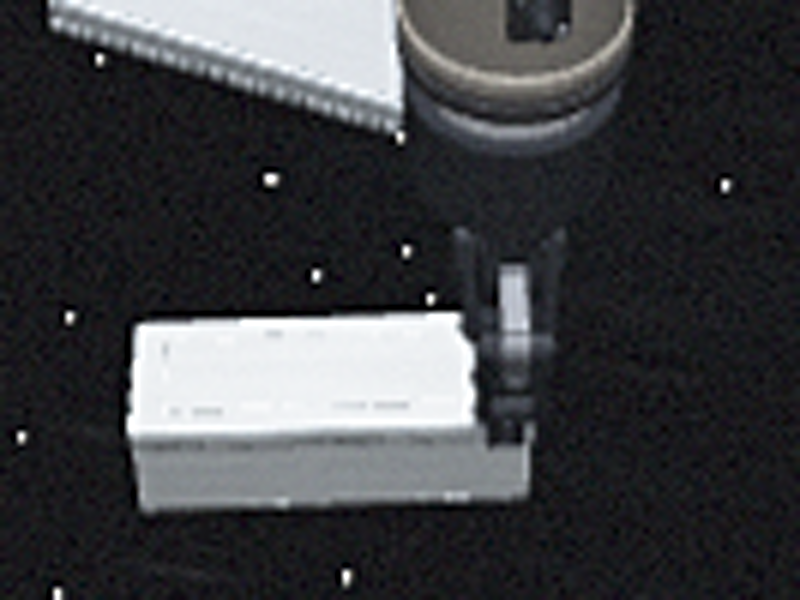

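```bash
cat >> h.py <<'E'
def edges(im,cols,r0,r1):
    g=cv2.GaussianBlur(cv2.cvtColor(im,cv2.COLOR_BGR2GRAY),(3,1),0).astype(float);out=[]
    for c in cols:
        p=g[r0:r1,c-1:c+2].mean(1);k=np.where(p>70)[0].max()
        out.append(round(r0+k+(p[k]-70)/(p[k]-p[k+1]),2))
    return out
E
python3 -c "
from h import *
a=cv2.imread('pics/side0.png');cols=range(206,266,6)
print(edges(a,cols,260,305))
fs=[r.grab_frame('side')[:,:,::-1] for _ in range(2)]
for f in fs:print(edges(f,cols,260,305))
for _ in range(4):
  o=r.get_obs();print(np.round(o['contact_force'],2),np.round(o['moment'],3));r.grab_frame('top')
"
```

```text
[np.float64(296.93), np.float64(296.56), np.float64(296.26), np.float64(296.2), np.float64(296.33), np.float64(295.92), np.float64(295.56), np.float64(295.28), np.float64(295.24), np.float64(295.33)]
[np.float64(294.71), np.float64(294.45), np.float64(294.22), np.float64(294.19), np.float64(293.95), np.float64(293.74), np.float64(293.44), np.float64(293.24), np.float64(293.21), np.float64(292.87)]
[np.float64(294.8), np.float64(294.49), np.float64(294.25), np.float64(294.17), np.float64(293.93), np.float64(293.7), np.float64(293.44), np.float64(293.27), np.float64(293.18), np.float64(292.94)]
[ 0.14  0.17 -1.51] [-0.021  0.126 -0.016]
[ 0.38 -0.3  -2.06] [-0.048  0.085  0.034]
[-0.06  0.31 -1.5 ] [-0.055  0.178 -0.003]
[-0.21 -0.06 -2.33] [-0.014  0.138 -0.002]
```

Both ends rose by the same 2.2 px, so the case lifted flat and stiff. It weighs about 2 N, which makes the left case the empty one. I'll set it down and regrip with only about 5 mm of pad so it can pivot.

Call:
play_rows(targets="0.1 0 0 0.003 0;0.1 0 0 0.006 0;0.1 0 0 0.009 0;0.1 0 0 0.01 0;-1 0 0 0.01 0;-1 0 0 0.01 0;-1 0 0 0.01 0;-1 0 0 0.01 0")

```text
clock: 10.43
tcp_pos: [0.4395, 0.2459, 0.0102]
orientation: [-3.12, -0.366, -0.0]
contact_force: [-0.4, 0.3, -0.5]
grip_width: 0.0852
gripper_force: 0.0
```

Call:
play_rows(targets="-1 -0.008 0 0 0;-1 -0.015 0 0 0;-1 -0.015 0 0 0;-1 -0.015 0 0 0;-0.1 -0.015 0 0 0;0.1 -0.015 0 0 0;0.1 -0.015 0 0 0;0.1 -0.015 0 0 0")

```text
clock: 11.1
tcp_pos: [0.425, 0.2424, 0.0105]
orientation: [3.12, 0.366, 0.001]
contact_force: [-1.2, -0.7, 3.6]
grip_width: 0.051
gripper_force: 20.1
```

Call:
play_rows(targets="0.1 0 0 0 0;0.1 0 0 0 0;0.1 0 0 0 0")

```text
clock: 11.35
tcp_pos: [0.4251, 0.2424, 0.0105]
orientation: [-3.12, -0.366, -0.001]
contact_force: [-0.5, -0.8, 5.5]
grip_width: 0.0508
gripper_force: 20.2
```

Gripped by a small patch. Lift 11 mm slowly and compare the edges.

Call:
play_rows(targets="0.1 0 0 -0.0015 0;0.1 0 0 -0.003 0;0.1 0 0 -0.0045 0;0.1 0 0 -0.006 0;0.1 0 0 -0.0075 0;0.1 0 0 -0.009 0;0.1 0 0 -0.01 0;0.1 0 0 -0.011 0")

```text
clock: 12.02
tcp_pos: [0.4247, 0.2423, 0.0213]
orientation: [3.12, 0.366, -0.0]
contact_force: [0.5, 0.4, -1.7]
grip_width: 0.0507
gripper_force: 21.1
```

```bash
python3 -c "
from h import *
state()
print(edges(cv2.imread('pics/side0.png'),range(206,266,12),260,305));print(edges(r.grab_frame('side')[:,:,::-1],range(206,266,12),260,305))
for _ in range(3):
  o=r.get_obs();print(np.round(o['contact_force'],2),np.round(o['moment'],3));r.grab_frame('top')
"
```

```text
t 12.02 tcp [0.4247 0.2423 0.0213] F [ 0.52  0.39 -1.67] w 0.0507
[[0.973, 0.232, -0.0], [0.232, -0.973, -0.0], [-0.0, 0.0, -1.0]]
[np.float64(296.93), np.float64(296.26), np.float64(296.33), np.float64(295.56), np.float64(295.24)]
[np.float64(296.46), np.float64(295.94), np.float64(295.23), np.float64(294.17), np.float64(293.27)]
[ 0.75  0.35 -0.96] [-0.016  0.06   0.061]
[-0.79  0.25 -0.66] [-0.013  0.035 -0.018]
[ 0.02 -0.03 -0.86] [-0.026  0.008 -0.013]
```

The case is now tilted: the far end stays down, and it bears about 1 N on the hand. Hold briefly, set down, release and rise.

Call:
play_rows(targets="0.1 0 0 0 0;0.1 0 0 0 0;0.1 0 0 0.003 0;0.1 0 0 0.006 0;0.1 0 0 0.009 0;0.1 0 0 0.011 0;0.1 0 0 0.011 0;-1 0 0 0.011 0")

```text
clock: 12.88
tcp_pos: [0.4248, 0.2425, 0.0103]
orientation: [3.12, 0.367, 0.001]
contact_force: [-0.0, 0.4, -0.2]
grip_width: 0.0616
gripper_force: 0.0
```

Call:
play_rows(targets="-1 0 0 0 0;-1 0 0 0 0;-1 0 0 0 0;-1 0 0 0 0;-1 0 0 -0.03 0;-1 0 0 -0.07 0;-1 0 0 -0.11 0;-1 0 0 -0.14 0")

```text
clock: 13.55
tcp_pos: [0.425, 0.243, 0.1529]
orientation: [-3.119, -0.367, -0.002]
contact_force: [0.7, -0.1, -0.4]
grip_width: 0.0852
gripper_force: 0.0
```

```bash
python3 -c "
from h import *
i=r.camera_info('top');im=r.grab_frame('top')[:,:,::-1]
for c in rects(im,215,300):
    (u,v),wh,a=cv2.minAreaRect(c)
    if 130<u<330 and 150<v<220: print((round(u),round(v)),np.round(ray(i,(u,v),.05),3),np.round(wh),a)
print(edges(r.grab_frame('side')[:,:,::-1],range(206,266,12),260,305))
p=along((.499,-.214),-.2,-.0815)
to((.5,.05,.16,-.2),(*p,.15,-.2))
"
```

```text
(157, 185) [[0.522 0.265]] [32. 16.] 77.00537872314453
(305, 190) [[ 0.499 -0.213]] [15. 46.] 9.462322235107422
(237, 174) [[0.555 0.008]] [37. 62.] 10.17551040649414
[np.float64(296.62), np.float64(296.31), np.float64(296.22), np.float64(295.97), np.float64(295.38)]
t 13.65 tcp [0.4278 0.2446 0.1553] F [ 0.4  -0.26 -1.19] w 0.0851
[[0.973, 0.231, 0.009], [0.231, -0.973, 0.004], [0.009, -0.002, -1.0]]
delta [ 0.0253  0.206  -0.005 ] spin 0.4335
delta [-0.1108  0.4284  0.0032] spin 0.4335
```

Call:
play_rows(targets="-1 0.025 0.206 -0.02 0.22;-1 0.025 0.206 -0.02 0.22;-1 0.025 0.206 -0.02 0.22;-1 0.025 0.206 -0.02 0.22;-1 0.025 0.206 -0.02 0.22;-1 -0.08 0.4 -0.02 0.43;-1 -0.08 0.4 -0.02 0.43;-1 -0.08 0.4 -0.02 0.43")

```text
clock: 14.32
tcp_pos: [0.4634, -0.0748, 0.1695]
orientation: [3.126, -0.315, -0.001]
contact_force: [0.8, -1.2, -0.0]
grip_width: 0.0857
gripper_force: 0.0
```

```bash
python3 -c "
from h import *
p=along((.499,-.214),-.2,-.06)
to((*p,.15,-.2))
"
```

```text
t 14.32 tcp [ 0.4634 -0.0748  0.1695] F [ 0.78 -1.17 -0.04] w 0.0857
[[0.98, -0.2, -0.001], [-0.2, -0.98, 0.0], [-0.001, 0.0, -1.0]]
delta [0.0027 0.1293 0.0196] spin -0.001
```

Call:
play_rows(targets="-1 0.005 0.1 0 0;-1 0.005 0.1 0 0;-1 0.005 0.1 0 0;-1 0.005 0.1 0 0;-1 0.005 0.1 0 0;-1 0.005 0.1 0 0")

```text
clock: 14.82
tcp_pos: [0.4497, -0.1708, 0.1697]
orientation: [-3.126, 0.306, 0.001]
contact_force: [0.7, 0.8, -0.1]
grip_width: 0.0854
gripper_force: 0.0
```

```bash
python3 -c "
from h import *
i=r.camera_info('wrist');im=r.grab_frame('wrist')[:,:,::-1]
for c in rects(im,215,1500):
    q=cv2.minAreaRect(c);b=ray(i,cv2.boxPoints(q),.05);print(np.round(q[0]),np.round(b,3).tolist(),np.round(b.mean(0),3))
p=along((.499,-.214),-.2,-.079)
to((*p,.15,-.2))
"
```

```text
[424. 363.] [[0.142, -0.303], [0.211, -0.32], [0.182, -0.381], [0.11, -0.367]] [ 0.161 -0.343]
[287. 120.] [[0.434, -0.171], [0.58, -0.203], [0.568, -0.253], [0.421, -0.228]] [ 0.501 -0.214]
[ 82. 100.] [[0.657, 0.017], [0.647, -0.087], [0.457, -0.05], [0.467, 0.074]] [ 0.557 -0.012]
t 14.87 tcp [ 0.45   -0.1704  0.1698] F [0.2  0.21 0.68] w 0.0854
[[0.981, -0.193, -0.0], [-0.193, -0.981, 0.001], [-0.001, -0.001, -1.0]]
delta [-0.0224  0.0329  0.0198] spin 0.0061
```

Call:
play_rows(targets="-1 -0.0215 0.033 0 0.006;-1 -0.0215 0.033 0.02 0.006;-1 -0.0215 0.033 0.05 0.006;-1 -0.0215 0.033 0.08 0.006;-1 -0.0215 0.033 0.1 0.006;-1 -0.0215 0.033 0.1 0.006;-1 -0.0215 0.033 0.1 0.006;-1 -0.0215 0.033 0.1 0.006")

```text
clock: 15.53
tcp_pos: [0.4235, -0.1995, 0.0713]
orientation: [3.126, -0.315, 0.002]
contact_force: [0.8, -0.1, 0.6]
grip_width: 0.0854
gripper_force: 0.0
```

```bash
python3 -c "
from h import *
p=along((.5,-.214),-.197,-.08)
to((*p,.0105,-.197))
"
```

```text
t 15.53 tcp [ 0.4235 -0.1995  0.0713] F [ 0.78 -0.12  0.58] w 0.0854
[[0.98, -0.199, 0.001], [-0.199, -0.98, -0.0], [0.002, -0.0, -1.0]]
delta [-0.0022 -0.0007  0.0608] spin -0.0036
```

Call:
play_rows(targets="-1 -0.002 0 0.02 0;-1 -0.002 0 0.04 0;-1 -0.002 0 0.055 0;-1 -0.002 0 0.061 0;-1 -0.002 0 0.061 0;-1 -0.002 0 0.061 0;-0.1 -0.002 0 0.061 0;0.1 -0.002 0 0.061 0")

```text
clock: 16.2
tcp_pos: [0.4213, -0.2001, 0.0103]
orientation: [3.125, -0.317, 0.003]
contact_force: [0.3, -0.1, -0.3]
grip_width: 0.0638
gripper_force: 0.0
```

Call:
play_rows(targets="0.1 0 0 0 0;0.1 0 0 0 0;0.1 0 0 0 0;0.1 0 0 0 0;0.1 0 0 0 0;0.1 0 0 0 0")

```text
clock: 16.7
tcp_pos: [0.421, -0.1998, 0.0102]
orientation: [3.125, -0.317, 0.002]
contact_force: [-1.9, 1.2, 8.3]
grip_width: 0.0508
gripper_force: 19.4
```

Gripped; lift 11 mm.

Call:
play_rows(targets="0.1 0 0 -0.0015 0;0.1 0 0 -0.003 0;0.1 0 0 -0.0045 0;0.1 0 0 -0.006 0;0.1 0 0 -0.0075 0;0.1 0 0 -0.009 0;0.1 0 0 -0.01 0;0.1 0 0 -0.011 0")

```text
clock: 17.37
tcp_pos: [0.4203, -0.1997, 0.0203]
orientation: [-3.126, 0.317, 0.0]
contact_force: [2.2, 0.0, -3.6]
grip_width: 0.0509
gripper_force: 21.5
```

```bash
python3 -c "
from h import *
state();f=r.grab_frame('side')[:,:,::-1];cv2.imwrite('pics/s6.png',f)
a=cv2.imread('pics/side0.png')
for g in(a,f):print(edges(g,range(250,292,7),145,180))
for _ in range(4):
  o=r.get_obs();print(np.round(o['contact_force'],2),np.round(o['moment'],3),round(float(o['gripper_force']),1));r.grab_frame('top')
"
```

```text
t 17.37 tcp [ 0.4203 -0.1997  0.0203] F [ 2.17  0.04 -3.57] w 0.0509
[[0.98, -0.201, -0.0], [-0.201, -0.98, 0.0], [-0.0, -0.0, -1.0]]
[np.float64(164.19), np.float64(166.16), np.float64(168.14), np.float64(169.95), np.float64(171.83), np.float64(173.81)]
[np.float64(164.14), np.float64(165.43), np.float64(166.95), np.float64(168.32), np.float64(169.89), np.float64(171.27)]
[ 1.25 -0.2  -2.94] [-0.011 -0.12  -0.004] 21.5
[ 1.12  0.16 -3.26] [-0.08  -0.177  0.031] 21.5
[ 1.42  0.05 -3.79] [-0.058 -0.129 -0.004] 21.5
[ 1.    0.24 -3.92] [-0.038 -0.201 -0.017] 21.5
```

The right case tilted and bears about 3.4 N against 0.9 N for the left, so the right case is the full one. Set it down and release.

Call:
play_rows(targets="0.1 0 0 0 0;0.1 0 0 0.003 0;0.1 0 0 0.006 0;0.1 0 0 0.009 0;0.1 0 0 0.011 0;0.1 0 0 0.011 0;0.1 0 0 0.011 0;-1 0 0 0.011 0")

```text
clock: 18.28
tcp_pos: [0.4205, -0.1998, 0.0095]
orientation: [3.125, -0.317, 0.001]
contact_force: [-0.2, -1.0, -0.6]
grip_width: 0.0613
gripper_force: 0.0
```

Call:
play_rows(targets="-1 0 0 0 0;-1 0 0 0 0;-1 0 0 0 0;-1 0 0 0 0;-1 0 0 -0.03 0;-1 0 0 -0.06 0;-1 0 0 -0.09 0;-1 0 0 -0.09 0")

```text
clock: 18.95
tcp_pos: [0.4239, -0.201, 0.104]
orientation: [3.123, -0.317, 0.013]
contact_force: [0.7, -0.9, 0.1]
grip_width: 0.0854
gripper_force: 0.0
```

```bash
python3 -c "
from h import *
print(edges(r.grab_frame('side')[:,:,::-1],range(250,292,7),145,180))
i=r.camera_info('wrist');im=r.grab_frame('wrist')[:,:,::-1]
for c in rects(im,215,1500):
    q=cv2.minAreaRect(c);b=ray(i,cv2.boxPoints(q),.05);print(np.round(q[0]),np.round(b,3).tolist(),np.round(b.mean(0),3))
to((.5,-.214,.1,-.197))
"
```

```text
[np.float64(164.22), np.float64(166.18), np.float64(167.93), np.float64(169.79), np.float64(171.66), np.float64(173.43)]
[427. 364.] [[0.203, -0.303], [0.256, -0.316], [0.23, -0.367], [0.176, -0.356]] [ 0.216 -0.336]
[252.  98.] [[0.573, -0.202], [0.563, -0.252], [0.42, -0.227], [0.432, -0.168]] [ 0.497 -0.212]
[41. 98.] [[0.469, 0.011], [0.604, -0.051], [0.592, -0.109], [0.455, -0.057]] [ 0.53  -0.052]
t 19.05 tcp [ 0.4213 -0.2002  0.1002] F [-1.6   0.37  0.35] w 0.0857
[[0.98, -0.201, 0.003], [-0.201, -0.98, -0.001], [0.003, 0.001, -1.0]]
delta [ 0.0799 -0.0023  0.0004] spin -0.0054
```

The right case is flat again and in place. Move over its middle and grip firmly.

Call:
play_rows(targets="-1 0.04 -0.002 0 -0.005;-1 0.078 -0.002 0 -0.005;-1 0.078 -0.002 0.02 -0.005;-1 0.078 -0.002 0.05 -0.005;-1 0.078 -0.002 0.08 -0.005;-1 0.078 -0.002 0.098 -0.005;-1 0.078 -0.002 0.098 -0.005;-1 0.078 -0.002 0.098 -0.005")

```text
clock: 19.72
tcp_pos: [0.4955, -0.2127, -0.0005]
orientation: [-3.125, 0.309, 0.006]
contact_force: [0.6, -0.5, 0.8]
grip_width: 0.0851
gripper_force: 0.0
```

Call:
play_rows(targets="-0.1 0 0 0 0;0 0 0 0 0;0.1 0 0 0 0;0.3 0 0 0 0;0.3 0 0 0 0;0.3 0 0 0 0;0.3 0 0 0 0;0.3 0 0 0 0", squeeze=50)

```text
clock: 20.38
tcp_pos: [0.4982, -0.2141, 0.0028]
orientation: [3.125, -0.309, 0.004]
contact_force: [-1.3, 0.1, 6.8]
grip_width: 0.051
gripper_force: 52.4
```

Call:
play_rows(targets="0.3 0 0 -0.005 0;0.3 0 0 -0.015 0;0.3 0 0 -0.03 0;0.3 0 0 -0.045 0;0.3 0 0 -0.06 0;0.3 0 0 -0.06 0;0.3 0 0 -0.06 0")

```text
clock: 20.97
tcp_pos: [0.4975, -0.2136, 0.062]
orientation: [3.126, -0.309, 0.003]
contact_force: [-0.8, 0.1, -5.5]
grip_width: 0.0505
gripper_force: 54.5
```

```bash
python3 -c "
from h import *
to((.562,.009,.063,-.178))
"
```

```text
t 20.97 tcp [ 0.4975 -0.2136  0.062 ] F [-0.83  0.06 -5.49] w 0.0505
[[0.981, -0.196, 0.002], [-0.196, -0.981, -0.001], [0.002, 0.0, -1.0]]
delta [ 0.0196 -0.2309 -0.001 ] spin -0.0193
```

It weighs about 6 N, so it's the full case. Carry it over the tray.

Call:
play_rows(targets="0.3 0.002 -0.03 0 -0.004;0.3 0.005 -0.06 0 -0.008;0.3 0.008 -0.095 0 -0.012;0.3 0.011 -0.13 0 -0.015;0.3 0.014 -0.165 0 -0.019;0.3 0.017 -0.2 0 -0.019;0.3 0.02 -0.22 0 -0.019;0.3 0.02 -0.231 0 -0.019")

```text
clock: 21.63
tcp_pos: [0.5621, 0.0139, 0.0602]
orientation: [-3.128, 0.272, 0.001]
contact_force: [-0.2, 0.0, -6.2]
grip_width: 0.0504
gripper_force: 55.4
```

Call:
play_rows(targets="0.3 0 0 0 0;0.3 0 0 0 0;0.3 0 0 0 0")

```text
clock: 21.88
tcp_pos: [0.5608, 0.0069, 0.0604]
orientation: [3.127, -0.283, -0.003]
contact_force: [-0.3, -0.9, -5.8]
grip_width: 0.051
gripper_force: 55.4
```

```bash
python3 -c "
from h import *
to((.562,.009,.007,-.178))
i=r.camera_info('wrist');im=r.grab_frame('wrist')[:,:,::-1];cv2.imwrite('pics/w7.png',im)
t=r.grab_frame('side')[:,:,::-1][130:290,130:343]
cv2.imwrite('pics/p7.png',np.hstack([cv2.resize(im,(400,300)),cv2.resize(t,(400,300))]))
"
```

```text
t 21.88 tcp [0.5608 0.0069 0.0604] F [-0.28 -0.87 -5.81] w 0.051
[[0.984, -0.179, -0.002], [-0.179, -0.984, -0.002], [-0.002, 0.002, -1.0]]
delta [ 0.0009 -0.0024  0.0534] spin -0.0023
```

View pics/p7.png

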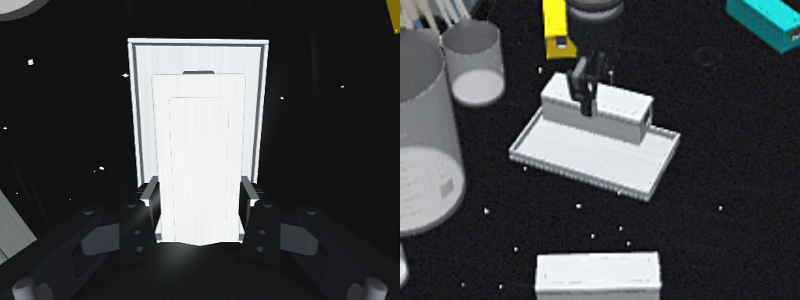

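The case is held level, square and centred over the tray. Lower it gently.

Call:
play_rows(targets="0.3 0 -0.002 0.008 0;0.3 0 -0.002 0.016 0;0.3 0 -0.002 0.024 0;0.3 0 -0.002 0.031 0;0.3 0 -0.002 0.037 0;0.3 0 -0.002 0.042 0;0.3 0 -0.002 0.045 0;0.3 0 -0.002 0.047 0")

```text
clock: 22.65
tcp_pos: [0.5622, 0.0112, 0.0136]
orientation: [3.129, -0.279, -0.001]
contact_force: [0.3, -0.5, -5.6]
grip_width: 0.0506
gripper_force: 55.4
```

Call:
play_rows(targets="0.3 0 0 0.001 0;0.3 0 0 0.002 0;0.3 0 0 0.003 0;0.3 0 0 0.004 0;0.3 0 0 0.0045 0;0.3 0 0 0.005 0;0.3 0 0 0.0055 0;0.3 0 0 0.0055 0")

```text
clock: 23.32
tcp_pos: [0.5624, 0.0112, 0.0087]
orientation: [3.129, -0.28, 0.0]
contact_force: [-0.7, 0.0, -5.6]
grip_width: 0.0507
gripper_force: 55.4
```

Call:
play_rows(targets="0.3 0 0 0.0005 0;0.3 0 0 0.001 0;0.3 0 0 0.0015 0;0.3 0 0 0.002 0;0.3 0 0 0.002 0")

```text
clock: 23.73
tcp_pos: [0.5623, 0.0112, 0.0069]
orientation: [3.129, -0.28, -0.0]
contact_force: [-1.4, 0.1, -1.9]
grip_width: 0.0511
gripper_force: 55.7
```

The load has gone from 5.6 N to 1.9 N, so the case is touching the tray. Half a millimetre more, then release.

Call:
play_rows(targets="0.3 0 0 0.0003 0;0.3 0 0 0.0006 0;0.3 0 0 0.0006 0;-1 0 0 0.0006 0;-1 0 0 0.0006 0;-1 0 0 0.0006 0;-1 0 0 0.0006 0;-1 0 0 0.0006 0")

```text
clock: 24.4
tcp_pos: [0.5627, 0.0112, 0.0062]
orientation: [-3.129, 0.28, -0.001]
contact_force: [-0.2, -0.7, 0.6]
grip_width: 0.0856
gripper_force: 0.0
```

Call:
play_rows(targets="-1 0 0 -0.02 0;-1 0 0 -0.05 0;-1 0 0 -0.08 0;-1 0 0 -0.11 0;-1 0 0 -0.14 0;-1 0 0 -0.15 0;-1 0 0 -0.15 0;-1 0 0 -0.15 0")

```text
clock: 25.07
tcp_pos: [0.5623, 0.011, 0.156]
orientation: [3.129, -0.28, 0.001]
contact_force: [-0.8, -0.1, 0.6]
grip_width: 0.0855
gripper_force: 0.0
```

```bash
python3 -c "
from h import *
state()
t=r.grab_frame('side')[:,:,::-1]
cv2.imwrite('pics/p8.png',np.hstack([cv2.resize(r.grab_frame('wrist')[:,:,::-1],(400,300)),cv2.resize(t[130:305,130:363],(400,300))]))
"
```

```text
t 25.07 tcp [0.5623 0.011  0.156 ] F [-0.83 -0.07  0.63] w 0.0855
[[0.984, -0.177, 0.001], [-0.177, -0.984, -0.0], [0.001, 0.0, -1.0]]
```

View pics/p8.png

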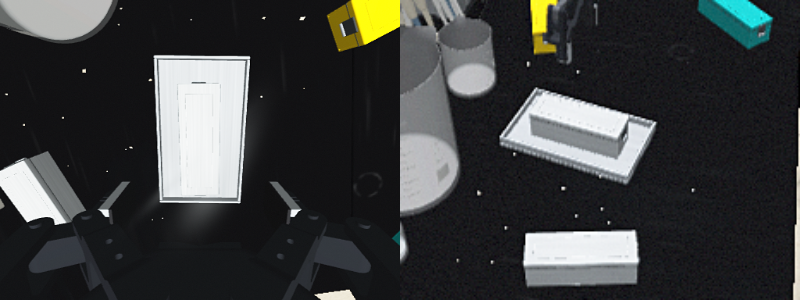

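The full case lies flat in the tray, the empty one stands in its place, and the gripper is clear of both.

```bash
python3 -c "
from bench import r
print(r.hand_in())"
```

```text
the job is handed in; nothing more can be done
None
```

The job is handed in at about 25 s on the clock: I lifted one end of each case in turn and the right one was full (about 3.4 N against 0.9 N on the hand), so it now lies flat in the tray and the empty left case stands where it was; hand-in returned no verdict.

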